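# Open the latched gate of the solvent-bottle pen

### The arm

A 6-joint arm with a two-finger parallel gripper is mounted at the origin on the work surface. World frame = base frame: x ahead of the robot, y to its left, z up, the work surface at z = 0. Lengths are in m, angles in rad, forces in N, time in s.
With the tool pointing down it reaches from about 0.225 to 0.875 m from the base axis. Payload 3.4 kg.
Tool frame: the origin (TCP) lies at the very end of the fingers, on their centre line; the grasp point (between the pads) lies manip.pinch_z behind it (manip.pinch_z is the distance from the TCP to the grasp point, in m); z points along the fingers, y is the direction in which the jaws open and shut (so a half turn about z gives the same grasp; the last joint's range is limited). The gripper opens to 85 mm and grips with 20 to 120 N. Pads are 22 mm wide; open, the fingers measure 114 mm over their backs; the gripper's body (76 mm by 85 mm) begins 54 mm behind the grasp point. The pads swing forward as they close: fully open they stand 13 mm farther back than shut.
Start: joints at [-1.327, 0.276, 1.505, -0, 1.361, -0.121], TCP at [0.205, -0.537, 0.231] pointing down, gripper open.
Joint ranges: [-2.89, 2.89], [-0.75, 2.08], [0.22, 2.7], [-1.18, 4.32], [0.11, 2.71], [-2.7, 2.7]. Speed limits (rad/s): [2.57, 2.57, 3.14, 3.14, 3.14, 3.14].

### API

Orientations are given as a unit quaternion [w, x, y, z].
In Python, from rig import manip, imaging, workorder gives the robot as it stands.
- The arm moves only by the tool apply_moves, never from a script. Its argument "moves" is one flat list of numbers, 7 for each row, row after row: the finger opening in m, from 0 to 0.0854, then the shift along the tool's x, y, z in m, then the turn, a rotation vector about the tool's x, y, z in rad. In form: [jaw, tx, ty, tz, rx, ry, rz, jaw, tx, ty, tz, rx, ry, rz, ...]. A call has exactly 8 rows; each row shifts and turns the pose as measured when the row begins, along the tool's axes as they then stand; what a row does not reach is not made up. A row lasts 1/12 s, in which the tool goes at most 41.7 mm and 7.16 degrees, less where a joint would pass 70% of its speed; a pose out of reach is approached as far as the arm can. A call with a gripper value outside its range is refused whole. The fingers move at their own pace and stop on an object; "newtons" is the grip in N (left out, the last holds). Time passes only in rows, so rows that do not move let the fingers close, or fill a call up. It gives the time, the measured TCP pose, the force and the opening at its end, in the units of the state.
- manip.get_state(): the state, without advancing time (a new reading comes with each control period).
- imaging.get_image(name): name is "scene" or "top" or "wrist"; returns a dict with "image" (400x640x3 uint8, red, green, blue), "range_z" (400x640 float32, m along the optical axis (not along the pixel's ray), 0 where there is no reading), "fx", "fy", "cx", "cy" (pixels), "R" (3x3) and "t" (3): a world point X has camera coordinates R X + t. Camera axes: x right, y down, z forward; pixel columns grow to the right and rows downward; lengths in m; the calibration is good to about 2 mm. A picture is of the moment at which its call begins.
- workorder.sign_off(): hands the job in, once; it reports no verdict.
The state is a dict: "clock": time; "qpos": joint angles; "qd": joint speeds; "effort": joint torques, N m; "position": TCP position; "ee_rot": TCP orientation; "contact_force": force on the tool from outside, world axes, zero at the start; "moment": the same for the moment, N m; "width": finger opening in m.
Only numpy, scipy, OpenCV 4.12 (cv2) and the standard library are available. Lean on these libraries where they do the work, as an engineer would, in place of code of your own. Each camera call takes 0.05 s, during which the arm holds its last target.

### The job

Open the gate of the white solvent-bottle pen: press its red thumb lever down with light fingertip pressure, by feel, until the latch bar is lifted clear of its catch, and keep it pressed while you draw the gate out past the catch. Then swing the gate towards you without flinging it until it stands square to the pen's front, and leave it open there. Never force the latch, and leave the bottles in the pen and everything else on the bench undisturbed.

Things in the scene. Friction and masses are not known exactly. Their poses are not given: they have to be found in the camera images.
- pen: Open-topped bottle pen of white-painted steel, fixed on the bench: 250 mm wide (its y), 200 mm deep (its x), 192 mm high at the front posts; the gate fills its front. Origin: centre of its underside; x points from the gate to the back, y to the left seen from the gate's side, z up. Gate hinge axis: vertical, at x = -93, y = +105 mm.
- catch_place (a point): Nominal notch floor of the catch on the right front post (152 mm up). The latch bar's nose lies in the notch behind a front lip 8 mm high, 6 mm thick. Nose raised 8 mm: clear of the lip; 10 mm: hits the guard above; in between the gate can be drawn out. The catch is screwed on through slots, up to 3 mm higher or lower than this point: setting not given.
- gate (a joint): Opening angle (rad): 0 shut, grows as the free edge swings out to the pen's front (-x), clockwise seen from above; 1.57 is square to the front, stop at 1.85. White frame 205 mm wide, 12 mm thick, top edge 185 mm up. Hinge slightly stiff (0.06 N m): stays where left. Latched, it has about 1.5 mm of play at the free edge; it is clear of the catch past about 0.065.
- gate_hinge (a point): Point on the gate's vertical hinge axis, 220 mm above the bench.
- pull_knob (a point): Middle of the blue upright pull knob on top of the gate's free edge: cylinder of 22 mm diameter standing from 197 to 242 mm above the bench, 199 mm from the hinge axis; this point is 220 mm up. It swings with the gate.
- thumb_lever (a joint): Angle (rad): 0 at rest (pad tilted up 0.33), grows as the pad is pressed; own stop 0.80. Springs back lightly. Its toe, a set screw of unknown setting, takes up the latch bar after 1 to 21 mm of free travel at the pad; about 11 mm more clear the lip, 3 mm more bring the bar up against the guard, where force rises steeply: to be felt. 1 to 4 N suffice until there; over 12 N strains the latch.
- thumb_pad (a point): Centre of the floor of the red dished pad to press: 44 mm (along the gate) x 40 mm, rims 3 mm thick and 4 mm high all round, so a fingertip in it can draw the gate. At rest 174 mm up, 83 mm before the gate's plane, 115 mm from the hinge along the gate. Lever pivot: line along the gate, 55 mm behind the pad, 153 mm up. The steel latch bar (16 mm high) runs along the gate's front, 160 mm up.
- bottle_a: Clear 500 ml bottle with blue cap, 86 mm in diameter, 172 mm high, loose in the pen, right half; origin: centre of its underside. Leave alone.
- bottle_b: The same, left half of the pen. Leave alone.
- amber_bottle: Amber bottle, 70 mm diameter, 140 mm high; leave alone. Origin: centre of its underside.
- beaker: Glass beaker, 68 mm diameter, 90 mm high; leave alone. Origin: centre of its underside.
- wrench: Steel wrench 150 mm long lying on the bench; leave alone.
- vial_jar: Clear jar with red lid, 56 mm diameter, 70 mm high; leave alone. Origin: centre of its underside.
- vial_rack: Blue rack of small vials, 90 x 130 mm, 47 mm high; leave alone. Origin: centre of its underside.
- cap: Loose blue bottle cap, 44 mm diameter, 22 mm high; leave alone.

How it is judged:
By the outcome, as a careful person would: the job done as asked, in the order asked, and still so for the second after the job is handed in, with the robot touching nothing.
It also fails if it takes over 58 s, if anything falls off the work surface, if the arm or the gripper's body presses on something with over 40 N, if the wrist force passes 120 N, or if a joint passes its speed limit or range.

## Working session

There is one attempt and no reset: what is moved stays moved. The work goes in short steps, Python scripts to look and compute and a tool call to move; the robot and the scene stay as the last step left them, time stands still between calls to the robot, and variables do not carry over. Pictures are saved under pics/ and viewed, and the job is handed in when it is done.

Besides the shell and the picture viewer there is one more tool, called after "Request:" in YAML: its name, and indented under it one key for each argument. apply_moves: Moves the arm, as the interface text tells. Its arguments: {"type":"object","properties":{"moves":{"type":"array"},"newtons":{"type":"number"}},"required":["moves"]}

```bash
ls; mkdir -p pics
python3 - <<'E'
from rig import manip, imaging, workorder
import cv2
print(manip.get_state(), manip.pinch_z)
for n in ["scene","top"]:
    d=imaging.get_image(n)
    cv2.imwrite(f"pics/{n}0.png",d["image"][:,:,::-1])
    import numpy as np
    np.savez(f"{n}0.npz",**d)
    print(n,d["fx"],d["fy"],d["cx"],d["cy"],d["R"],d["t"])
E
```

```text
pics
{'clock': 0.0, 'qpos': array([-1.32701713e+00,  2.76600151e-01,  1.50616706e+00,  1.00688634e-05,
        1.36067437e+00, -1.21018208e-01]), 'qd': array([ 6.98347399e-04, -8.62455568e-05, -8.64378270e-05, -2.33968576e-04,
       -2.47110264e-03,  5.89932562e-04]), 'effort': array([-1.95561108e-03, -4.16784847e+01, -2.45806342e+01, -3.38315822e-04,
        1.11439734e-02,  1.01265402e-05]), 'position': array([ 0.20499531, -0.53664334,  0.23042324]), 'ee_rot': array([-9.23024680e-04,  9.83411195e-01,  1.81387892e-01, -5.17949547e-05]), 'contact_force': array([-0.11421236, -0.59536557,  0.61795637]), 'moment': array([0.00010511, 0.00471471, 0.02087939]), 'width': 0.08540743029766888} 0.0187
scene 420.8515903331035 420.8515903331035 324.04668358705135 197.5943575283887 [[ 0.51444123  0.85750774 -0.00554045]
 [ 0.63759819 -0.38681625 -0.66621449]
 [-0.57342722  0.33919562 -0.74573961]] [-0.3088099  -0.26907993  1.48417856]
top 489.2227144037214 489.2227144037214 316.16805877887475 195.98125473311163 [[ 0.01860812 -0.99980793  0.0061518 ]
 [-0.99333181 -0.01918708 -0.11368277]
 [ 0.11377897 -0.00399536 -0.99349805]] [-0.00389011  0.58811127  1.43105591]
```

View pics/scene0.png

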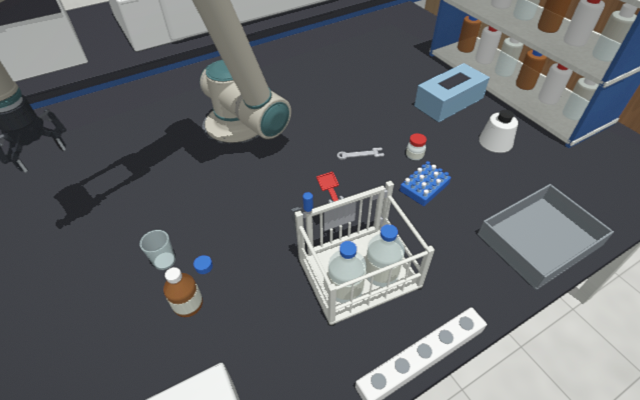

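View pics/top0.png

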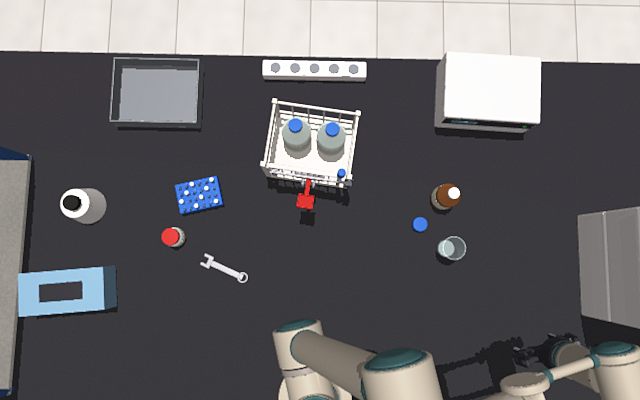

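The scene picture shows the pen ahead of the robot with its gate towards it: red pad near (328,181), blue knob near (308,202). In the top view the pad is at (306,201) and the knob at (341,174). Next I enlarge both.

Run:
```python
import cv2
a=cv2.imread("pics/top0.png")[90:230,250:370]; cv2.imwrite("pics/topc.png",cv2.resize(a,None,fx=4.2,fy=4.2,interpolation=cv2.INTER_CUBIC))
a=cv2.imread("pics/scene0.png")[160:320,280:440]; cv2.imwrite("pics/scc.png",cv2.resize(a,None,fx=3.7,fy=3.7,interpolation=cv2.INTER_CUBIC))
```

```text
(no output)
```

View pics/topc.png

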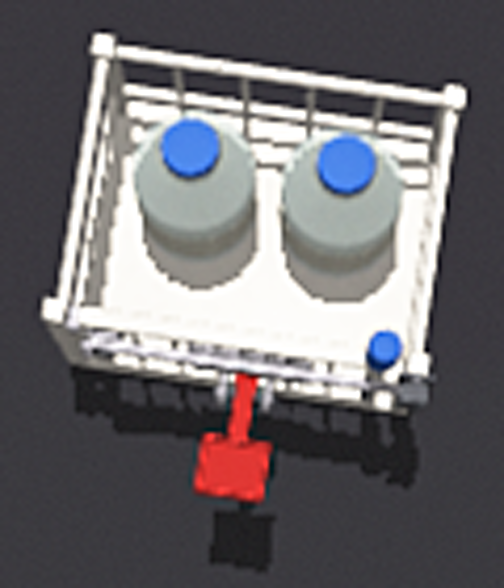

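View pics/scc.png

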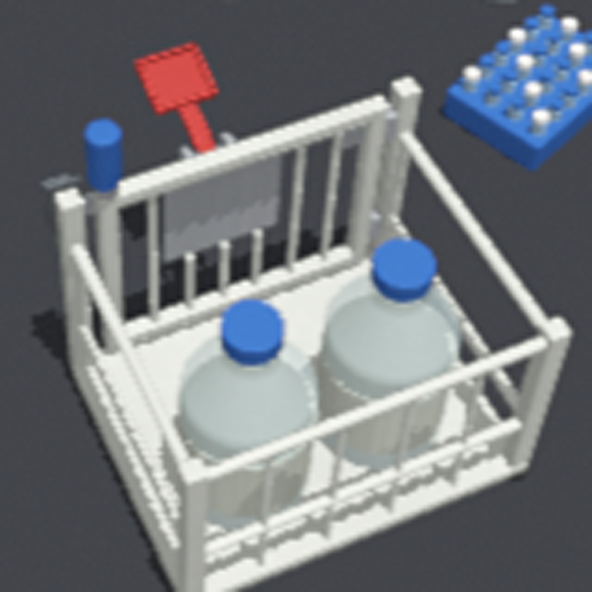

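```bash
cat > h.py <<'E'
import numpy as np
def plane(d,u,v,z):
    R,t=d["R"],d["t"]; r=np.array([(u-d["cx"])/d["fx"],(v-d["cy"])/d["fy"],1.])
    c=-R.T@t; w=R.T@r; s=(z-c[2])/w[2]; return c+s*w
def cloud(d):
    v,u=np.mgrid[0:400,0:640]; Z=d["range_z"]
    P=np.stack([(u-d["cx"])/d["fx"]*Z,(v-d["cy"])/d["fy"]*Z,Z],-1)
    W=(P-d["t"])@d["R"]; W[Z<=0]=np.nan; return W
def proj(d,X):
    c=np.asarray(X)@d["R"].T+d["t"]; return np.array([d["fx"]*c[...,0]/c[...,2]+d["cx"],d["fy"]*c[...,1]/c[...,2]+d["cy"]]).T
E
python3 - <<'E'
import numpy as np; from h import *
np.set_printoptions(precision=4,suppress=True)
T=dict(np.load("top0.npz")); S=dict(np.load("scene0.npz"))
for n,(a,b),z in [("knobtop",(384,348),.242),("FL",(55,308),.192),("FR",(420,365),.192),("BL",(103,43),.192),("BR",(455,97),.192)]:
    print(n,plane(T,a/4.2+250-.4,b/4.2+90-.4,z))
for n,(a,b),z in [("knobtop",(103,130),.242),("FR",(68,200),.192),("FL",(403,88),.192)]:
    print("S",n,plane(S,a/3.7+280-.4,b/3.7+160-.4,z))
for n,d in (("T",T),("S",S)):
    im=d["image"].astype(int); W=cloud(d)
    red=(im[...,0]>120)&(im[...,1]<80)&(im[...,2]<80)
    box=(W[...,0]>.25)&(W[...,0]<.6)&(abs(W[...,1])<.15)&(W[...,2]>.12)&red
    P=W[box]; print(n,len(P),P.min(0),P.max(0),np.median(P,0))
    vv,uu=np.nonzero(box); np.save(n+"red.npy",np.c_[uu,vv,P])
    bl=(im[...,2]>120)&(im[...,0]<60)&(W[...,2]>.193)&(W[...,0]<.55)&(W[...,0]>.3)&(abs(W[...,1])<.2)
    P=W[bl]; print("blue",n,len(P),P.min(0),P.max(0),P.mean(0))
E
```

```text
knobtop [ 0.6265 -0.0549  0.242 ]
FL [0.6565 0.1532 0.192 ]
FR [ 0.6242 -0.0807  0.192 ]
BL [0.8316 0.1275 0.192 ]
BR [ 0.8003 -0.1015  0.192 ]
S knobtop [ 0.6296 -0.0585  0.242 ]
S FR [ 0.6284 -0.0844  0.192 ]
S FL [0.6584 0.1474 0.192 ]
T 261 [0.5383 0.016  0.1542] [0.5999 0.0595 0.1875] [0.5609 0.0358 0.1728]Traceback (most recent call last):
  File "<stdin>", line 15, in <module>
    return umr_minimum(a, axis, None, out, keepdims, initial, where)
ValueError: zero-size array to reduction operation minimum which has no identity
```

Run:
```python
import numpy as np; from h import *
from scipy.optimize import least_squares
np.set_printoptions(precision=4,suppress=True)
T=dict(np.load("top0.npz")); S=dict(np.load("scene0.npz"))
kp={"K":(-.093,-.094,.242),"FR":(-.093,-.118,.192),"FL":(-.093,.118,.192)}
ob=[(T,"K",384,348),(T,"FL",55,308),(T,"FR",420,365)]
obs=[(T,k,a/4.2+250-.4,b/4.2+90-.4) for _,k,a,b in ob]+[(S,k,a/3.7+280-.4,b/3.7+160-.4) for k,a,b in [("K",103,130),("FR",68,200),("FL",403,88)]]
def W(p,X):
    c,s=np.cos(p[2]),np.sin(p[2]); X=np.array(X); return np.array([p[0]+c*X[0]-s*X[1],p[1]+s*X[0]+c*X[1],X[2]])
def f(p): return np.concatenate([proj(d,W(p,kp[k]))-[u,v] for d,k,u,v in obs])
r=least_squares(f,[.73,.025,-.138]); p=r.x; print(p,r.fun.reshape(-1,2))
print("pad",W(p,(-.176,-.01,.174)),"hinge",W(p,(-.093,.105,.22)),"knob",W(p,(-.093,-.094,.22)))
for n,d in (("T",T),("S",S)):
    im=d["image"].astype(int); C=cloud(d)
    red=(im[...,0]>110)&(im[...,1]<90)&(im[...,2]<90)&(C[...,2]>.12)&(C[...,0]<.7)&(C[...,0]>.4)&(abs(C[...,1])<.15)
    P=C[red]; c,s=np.cos(p[2]),np.sin(p[2])
    Q=P[:,:2]-p[:2]; L=np.c_[Q@[c,s],Q@[-s,c],P[:,2]]
    print(n,len(P),L.min(0),L.max(0))
    m=L[:,0]<-.152; print(" pad",L[m].min(0),L[m].max(0),(L[m].min(0)+L[m].max(0))/2, np.median(L[m],0))
    bl=(im[...,2]>im[...,0]+60)&(C[...,2]>.2)&(C[...,0]<.68)&(C[...,0]>.5)&(abs(C[...,1])<.2)
    P=C[bl]; Q=P[:,:2]-p[:2]; L=np.c_[Q@[c,s],Q@[-s,c],P[:,2]]; print(" knob",len(P),L.min(0),L.max(0))
```

```text
[ 0.7332  0.0225 -0.1337] [[ 1.3102 -0.7367]
 [ 0.5026 -0.0875]
 [ 0.4853 -0.3951]
 [-0.1453 -0.3469]
 [ 0.2635 -1.3192]
 [ 1.0734 -1.1071]]
pad [0.5575 0.0361 0.174 ] hinge [0.655 0.139 0.22 ] knob [ 0.6285 -0.0582  0.22  ]
T 296 [-0.1946 -0.0305  0.1505] [-0.112   0.0136  0.1875]
 pad [-0.1946 -0.0305  0.163 ] [-0.1521  0.0136  0.1875] [-0.1733 -0.0085  0.1753] [-0.1748 -0.0084  0.1737]
 knob 57 [-0.1027 -0.1013  0.2042] [-0.0856 -0.0822  0.2474]
S 340 [-0.194  -0.0321  0.1539] [-0.1233  0.0117  0.1849]
 pad [-0.194  -0.0321  0.1619] [-0.1521  0.0117  0.1849] [-0.173  -0.0102  0.1734] [-0.1739 -0.0103  0.1735]
 knob 158 [-0.101  -0.1046  0.2011] [-0.0786 -0.0845  0.2443]
```

Request:
apply_moves:
  moves: [0,0.027,-0.0205,-0.005,0,0,0,0,0.027,-0.0205,-0.005,0,0,0,0,0.027,-0.0205,-0.005,0,0,0,0,0.027,-0.0205,-0.005,0,0,0,0,0.027,-0.0205,-0.005,0,0,0,0,0.027,-0.0205,-0.005,0,0,0,0,0.027,-0.0205,-0.005,0,0,0,0,0.027,-0.0205,-0.005,0,0,0]
  newtons: 20

```text
clock: 0.77
position: [0.3492, -0.3023, 0.2658]
ee_rot: [-0.005, 0.985, 0.175, -0.002]
contact_force: [0.1, -0.0, 0.6]
width: 0.0001
```

Request:
apply_moves:
  moves: [0,0.03,-0.0235,0,0,0,0,0,0.03,-0.0235,0,0,0,0,0,0.03,-0.0235,0,0,0,0,0,0.03,-0.0235,0,0,0,0,0,0.03,-0.0235,0,0,0,0,0,0.03,-0.0235,0,0,0,0,0,0.03,-0.0235,0,0,0,0,0,0.03,-0.0235,0,0,0,0]

```text
clock: 1.43
position: [0.5136, -0.0294, 0.2664]
ee_rot: [-0.004, 0.985, 0.174, -0.003]
contact_force: [1.2, -0.8, 0.4]
width: 0.0
```

```bash
cat > g.py <<'E'
import numpy as np,sys
from scipy.spatial.transform import Rotation as Ro
from rig import manip
def go(target, ang):
    """needed total shift (tool axes) & rotvec to reach target with tool down, tool x at world angle ang"""
    s=manip.get_state(); q=s["ee_rot"]; R=Ro.from_quat(np.r_[q[1:],q[0]])
    Rt=Ro.from_matrix(np.array([[np.cos(ang),np.sin(ang),0],[np.sin(ang),-np.cos(ang),0],[0,0,-1]]))
    print("t",s["clock"],"pos",s["position"].round(4),"F",s["contact_force"].round(2),"w",s["width"].round(4),"q6",s["qpos"].round(3))
    print("shift",R.inv().apply(np.array(target)-s["position"]).round(4),"rot",(R.inv()*Rt).as_rotvec().round(4))
E
python3 -c "
from g import *; go((.558,.0365,.26),-.134)"
```

```text
Traceback (most recent call last):
  File "g.py", line 8, in go
    print("t",s["clock"],"pos",s["position"].round(4),"F",s["contact_force"].round(2),"w",s["width"].round(4),"q6",s["qpos"].round(3))
                                                                                          ^^^^^^^^^^^^^^^^
AttributeError: 'float' object has no attribute 'round'
```

Request:
apply_moves:
  moves: [0,0.01,-0.01,0,0,0,0.12,0,0.01,-0.01,0,0,0,0.12,0,0,0,0,0,0,0.12,0,0,0,0,0,0,0.12,0,0,0,0,0,0,0,0,0,0,0,0,0,0,0,0,0,0,0,0,0,0,0,0,0,0,0]

```text
schema error: expected a multiple of 7 numbers
```

```bash
sed -i 's/s\["width"\].round(4)/s["width"]/' g.py; python3 -c "
from g import *; go((.558,.0365,.22),-.134)"
```

```text
t 1.4333 pos [ 0.5136 -0.0294  0.2664] F [ 1.17 -0.8   0.42] w 1.754699896329902e-05 q6 [-0.196  0.169  1.561  0.005  1.419  1.024]
shift [ 0.0645 -0.0463  0.0466] rot [-0.0073  0.0061  0.4836]
```

Request:
apply_moves:
  moves: [0,0.02,-0.015,0,0,0,0,0,0.02,-0.015,0,0,0,0,0,0.02,-0.015,0,0,0,0,0,0,0,0,0,0,0.12,0,0,0,0,0,0,0.12,0,0,0,0,0,0,0.12,0,0,0,0,0,0,0.12,0,0,0,0,0,0,0]

```text
clock: 2.1
position: [0.5581, 0.0483, 0.2614]
ee_rot: [-0.005, 0.998, -0.069, -0.007]
contact_force: [0.3, 0.0, 0.0]
width: 0.0003
```

```bash
python3 -c "
from g import *; go((.558,.0365,.21),-.134)
from rig import imaging; import cv2
d=imaging.get_image('wrist'); np.savez('w1.npz',**d); cv2.imwrite('pics/w1.png',d['image'][:,:,::-1])
d=imaging.get_image('scene'); cv2.imwrite('pics/s1.png',cv2.resize(d['image'][100:300,220:460,::-1],None,fx=3,fy=3))
"
```

```text
t 2.1 pos [0.5581 0.0483 0.2614] F [0.35 0.02 0.04] w 0.0002582631726969107 q6 [-0.045  0.245  1.474  0.011  1.437  1.663]
shift [0.0023 0.0121 0.0512] rot [-0.0094  0.015  -0.0044]
```

View pics/w1.png

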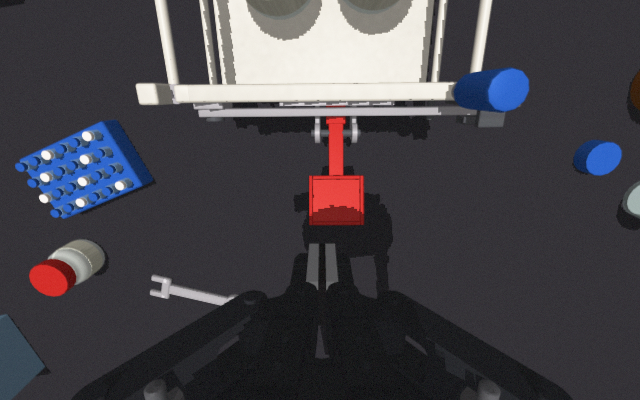

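View pics/s1.png

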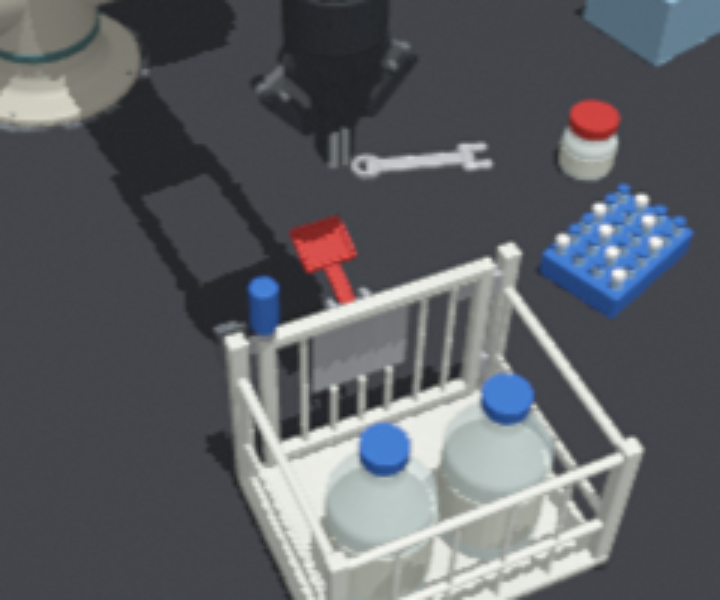

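The wrist picture shows the pad at columns 309–364, rows 176–224, square to the closed fingertips. The scene view shows the fingers still clear of it. I check the pad with wrist depth.

```bash
python3 -c "
from h import *
np.set_printoptions(precision=4,suppress=True)
d=dict(np.load('w1.npz')); C=cloud(d); im=d['image'].astype(int)
p=(.7332,.0225,-.1337); c,s=np.cos(p[2]),np.sin(p[2])
def L(P): Q=P[...,:2]-p[:2]; return np.c_[Q@[c,s],Q@[-s,c],P[...,2]]
for uv in [(316,183),(357,183),(337,200),(316,214),(357,214),(337,180),(337,220),(318,290),(332,290),(500,80)]: print(uv,C[uv[1],uv[0]],L(C[uv[1],uv[0]][None]))
red=(im[...,0]>110)&(im[...,1]<90)&(C[...,2]>.15); red[:, :300]=0; red[:172]=0; red[226:]=0; red[:,370:]=0
l=L(C[red]); print(l.min(0),l.max(0)); 
tip=proj(d,np.array([[.5581,.0483,.2614]])); print('tcp px',tip)
for z in (.174,): print(plane(d,336.5,200,z))
"
```

```text
(316, 183) [0.5726 0.0526 0.1674] [[-0.1632  0.0085  0.1674]]
(357, 183) [0.5681 0.0196 0.1674] [[-0.1632 -0.0248  0.1674]]
(337, 200) [0.5577 0.0375 0.1729] [[-0.1759 -0.0086  0.1729]]
(316, 214) [0.5491 0.0558 0.1758] [[-0.1869  0.0085  0.1758]]
(357, 214) [0.5447 0.0228 0.1759] [[-0.1869 -0.0248  0.1759]]
(337, 180) [0.5725 0.0354 0.1663] [[-0.161  -0.0086  0.1663]]
(337, 220) [0.5421 0.0395 0.1771] [[-0.1917 -0.0086  0.1771]]
(318, 290) [0.5646 0.0494 0.2971] [[-0.1707  0.0042  0.2971]]
(332, 290) [0.5692 0.0431 0.3044] [[-0.1653 -0.0014  0.3044]]
(500, 80) [ 0.6343 -0.0506  0.2406] [[-0.0883 -0.0856  0.2406]]
[-0.1928 -0.0294  0.1638] [-0.1544  0.014   0.1832]
tcp px [[323.1472 258.2318]]
[0.5582 0.0379 0.174 ]
```

Request:
apply_moves:
  moves: [0,0.001,0.0055,0,-0.009,0.015,-0.004,0,0,0.005,0,0,0,0,0,0,0,0.02,0,0,0,0,0,0,0.02,0,0,0,0,0,0,0.02,0,0,0,0,0,0,0.008,0,0,0,0,0,0,0,0,0,0,0,0,0,0,0,0,0]

```text
clock: 2.87
position: [0.5581, 0.0327, 0.1933]
ee_rot: [0.002, 0.998, -0.06, 0.004]
contact_force: [-0.3, 0.3, 0.5]
width: 0.0006
```

```bash
python3 -c "
from g import *; go((.558,.0375,.185),-.134)
from rig import imaging; import cv2
d=imaging.get_image('wrist'); cv2.imwrite('pics/w2.png',cv2.resize(d['image'][120:320,220:460,::-1],None,fx=3,fy=3))
d=imaging.get_image('scene'); cv2.imwrite('pics/s2.png',cv2.resize(d['image'][130:230,270:390,::-1],None,fx=5,fy=5))
"
```

```text
t 2.8667 pos [0.5581 0.0327 0.1933] F [-0.31  0.25  0.5 ] w 0.0005529194759759483 q6 [-0.064  0.272  1.607 -0.003  1.255  1.627]
shift [-0.0007 -0.0048  0.0083] rot [ 0.0026 -0.0073  0.0146]
```

View pics/w2.png

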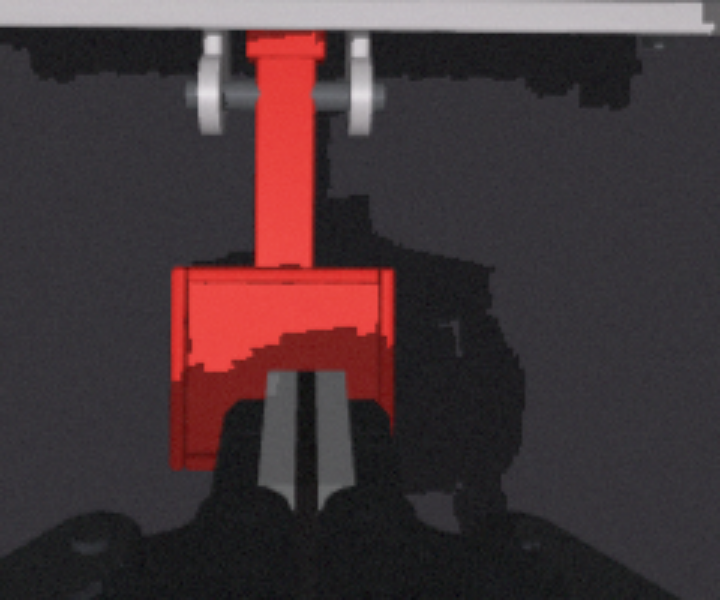

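View pics/s2.png

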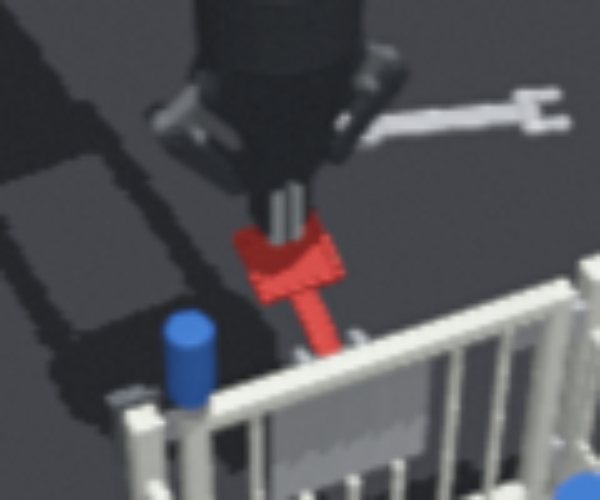

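The fingertip sits about 5 mm right of the pad's middle (wrist crop: tip around column 305, pad spanning 172–394). I shift it left and go down gently.

Request:
apply_moves:
  moves: [0,0.0005,-0.0048,0,0,-0.007,0.015,0,0,0,0,0,0,0,0,0,0,0.003,0,0,0,0,0,0,0.003,0,0,0,0,0,0,0,0,0,0,0,0,0,0,0,0,0,0,0,0,0,0,0,0,0,0,0,0,0,0,0]

```text
clock: 3.63
position: [0.5626, 0.0382, 0.1915]
ee_rot: [0.001, 0.998, -0.067, 0.005]
contact_force: [0.3, 0.2, -0.3]
width: -0.0002
```

```bash
python3 -c "
from g import *; go((.558,.0375,.185),-.134)"
```

```text
t 3.6333 pos [0.5626 0.0382 0.1915] F [ 0.27  0.16 -0.34] w -0.0001594558493336817 q6 [-0.054  0.28   1.601 -0.003  1.252  1.653]
shift [-0.0045  0.0013  0.0064] rot [ 0.0017 -0.0092 -0.0009]
```

Request:
apply_moves:
  moves: [0,-0.002,0.0005,0,0,0,0,0,-0.0015,0.0005,0,0,0,0,0,0,0,0.002,0,0,0,0,0,0,0.002,0,0,0,0,0,0,0.002,0,0,0,0,0,0,0,0,0,0,0,0,0,0,0,0,0,0,0,0,0,0,0,0]

```text
clock: 4.3
position: [0.5582, 0.0375, 0.1846]
ee_rot: [0.001, 0.998, -0.067, 0.004]
contact_force: [0.1, -0.0, 0.3]
width: 0.0001
```

```bash
python3 -c "
from g import *; go((.558,.0375,.18),-.134)"
```

```text
t 4.3 pos [0.5582 0.0375 0.1846] F [ 0.06 -0.01  0.33] w 7.17724774582855e-05 q6 [-0.056  0.279  1.621 -0.003  1.234  1.651]
shift [-0.0003 -0.      0.0046] rot [ 0.0019 -0.0086 -0.001 ]
```

Request:
apply_moves:
  moves: [0,0,0,0.001,0,0,0,0,0,0,0.001,0,0,0,0,0,0,0.001,0,0,0,0,0,0,0.001,0,0,0,0,0,0,0.001,0,0,0,0,0,0,0.001,0,0,0,0,0,0,0,0,0,0,0,0,0,0,0,0,0]

```text
clock: 4.97
position: [0.5585, 0.0375, 0.1779]
ee_rot: [0.001, 0.998, -0.067, 0.004]
contact_force: [0.2, 0.8, 0.5]
width: -0.0001
```

```bash
python3 -c "
from g import *; go((.558,.0375,.17),-.134)"
```

```text
t 4.9667 pos [0.5585 0.0375 0.1779] F [0.24 0.77 0.45] w -8.752163624639692e-05 q6 [-0.056  0.284  1.631 -0.003  1.218  1.651]
shift [-0.0005  0.      0.0079] rot [ 0.0019 -0.0087 -0.001 ]
```

Request:
apply_moves:
  moves: [0,0,0,0.0006,0,0,0,0,0,0,0.0006,0,0,0,0,0,0,0.0006,0,0,0,0,0,0,0.0006,0,0,0,0,0,0,0.0006,0,0,0,0,0,0,0.0006,0,0,0,0,0,0,0,0,0,0,0,0,0,0,0,0,0]

```text
clock: 5.63
position: [0.5586, 0.0375, 0.1745]
ee_rot: [0.001, 0.998, -0.067, 0.005]
contact_force: [0.3, 0.1, 1.0]
width: 0.0002
```

```bash
python3 -c "
from g import *; go((.558,.0375,.17),-.134)
for i in range(3): print(manip.get_state()['contact_force'],manip.get_state()['moment'])"
```

```text
t 5.6333 pos [0.5586 0.0375 0.1745] F [0.32 0.1  0.97] w 0.00017017979841934207 q6 [-0.056  0.286  1.636 -0.003  1.21   1.651]
shift [-0.0006  0.0001  0.0045] rot [ 0.0018 -0.0093 -0.001 ]
[0.31645409 0.09614844 0.96724663] [ 0.04485444  0.07667426 -0.00712806]
[0.31645409 0.09614844 0.96724663] [ 0.04485444  0.07667426 -0.00712806]
[0.31645409 0.09614844 0.96724663] [ 0.04485444  0.07667426 -0.00712806]
```

Request:
apply_moves:
  moves: [0,0,0,0.0005,0,0,0,0,0,0,0.0005,0,0,0,0,0,0,0.0005,0,0,0,0,0,0,0.0005,0,0,0,0,0,0,0.0005,0,0,0,0,0,0,0.0005,0,0,0,0,0,0,0,0,0,0,0,0,0,0,0,0,0]

```text
clock: 6.3
position: [0.5585, 0.0375, 0.1713]
ee_rot: [0.001, 0.998, -0.067, 0.004]
contact_force: [-0.2, -0.3, 0.8]
width: 0.0
```

Request:
apply_moves:
  moves: [0,0,0,0.0005,0,0,0,0,0,0,0.0005,0,0,0,0,0,0,0.0005,0,0,0,0,0,0,0.0005,0,0,0,0,0,0,0.0005,0,0,0,0,0,0,0.0005,0,0,0,0,0,0,0,0,0,0,0,0,0,0,0,0,0]

```text
clock: 6.97
position: [0.5584, 0.0375, 0.1679]
ee_rot: [0.001, 0.998, -0.067, 0.004]
contact_force: [0.2, -0.4, 0.9]
width: -0.0
```

```bash
python3 -c "
from g import *; go((.558,.0375,.17),-.134)
from rig import imaging; import cv2
d=imaging.get_image('wrist'); cv2.imwrite('pics/w3.png',cv2.resize(d['image'][60:260,220:500,::-1],None,fx=2.8,fy=2.8))
d=imaging.get_image('scene'); cv2.imwrite('pics/s3.png',cv2.resize(d['image'][130:230,270:390,::-1],None,fx=5,fy=5))
"
```

```text
t 6.9667 pos [0.5584 0.0375 0.1679] F [ 0.16 -0.4   0.86] w -4.055116435202562e-06 q6 [-0.056  0.291  1.646 -0.003  1.195  1.651]
shift [-0.0004  0.0001 -0.0021] rot [ 0.0017 -0.0088 -0.001 ]
```

View pics/w3.png

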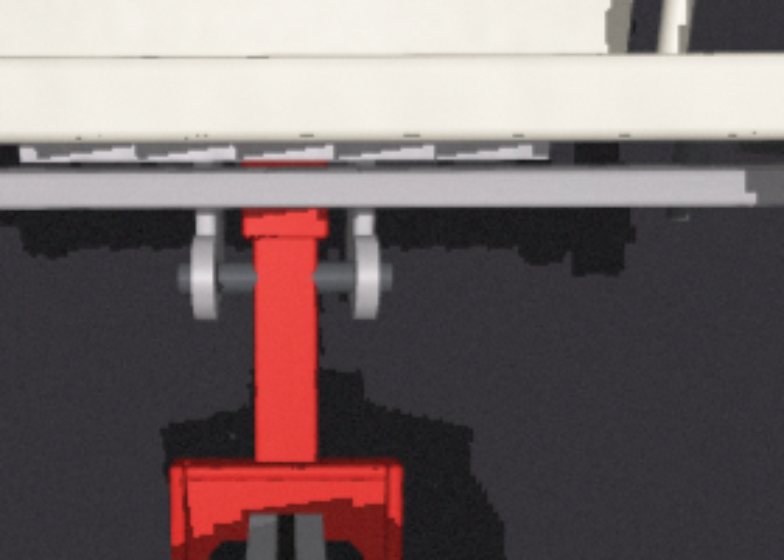

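View pics/s3.png

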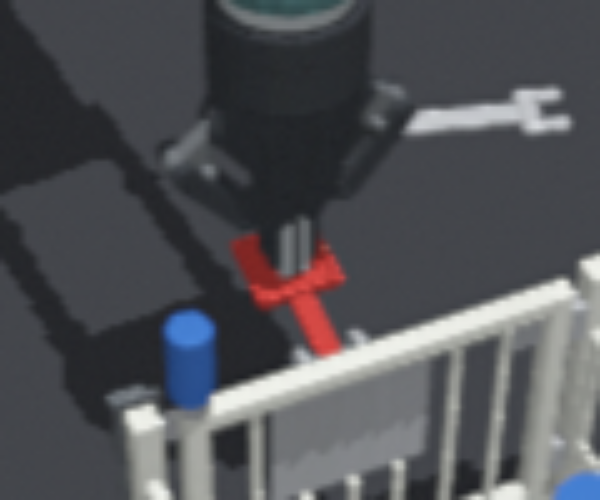

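The fingertip is centred in the pad (wrist crop: tip columns 245–325, pad 170–402) and the pad is tilting down with it. The force is still about 0.8 N, which is the lever spring only, so the toe has not taken up the bar yet.

Request:
apply_moves:
  moves: [0,0,0,0.0005,0,0,0,0,0,0,0.0005,0,0,0,0,0,0,0.0005,0,0,0,0,0,0,0.0005,0,0,0,0,0,0,0.0005,0,0,0,0,0,0,0,0,0,0,0,0,0,0,0,0,0,0,0,0,0,0,0,0]

```text
clock: 7.73
position: [0.5583, 0.0375, 0.1652]
ee_rot: [0.001, 0.998, -0.067, 0.004]
contact_force: [-2.0, 0.4, 1.2]
width: -0.0001
```

Request:
apply_moves:
  moves: [0,0,0,0.0005,0,0,0,0,0,0,0.0005,0,0,0,0,0,0,0.0005,0,0,0,0,0,0,0.0005,0,0,0,0,0,0,0.0005,0,0,0,0,0,0,0,0,0,0,0,0,0,0,0,0,0,0,0,0,0,0,0,0]

```text
clock: 8.4
position: [0.5581, 0.0376, 0.1627]
ee_rot: [0.001, 0.998, -0.067, 0.004]
contact_force: [-1.1, -0.1, 1.0]
width: -0.0002
```

Request:
apply_moves:
  moves: [0,-0.0004,0,0.0005,0,0,0,0,-0.0004,0,0.0005,0,0,0,0,-0.0004,0,0.0005,0,0,0,0,-0.0003,0,0.0005,0,0,0,0,0,0,0.0005,0,0,0,0,0,0,0,0,0,0,0,0,0,0,0,0,0,0,0,0,0,0,0,0]

```text
clock: 9.07
position: [0.5578, 0.0376, 0.1605]
ee_rot: [0.001, 0.998, -0.067, 0.006]
contact_force: [1.1, -0.0, 2.0]
width: 0.0002
```

Request:
apply_moves:
  moves: [0,0,0,0.0005,0,0,0,0,0,0,0.0005,0,0,0,0,0,0,0.0005,0,0,0,0,0,0,0.0005,0,0,0,0,0,0,0.0005,0,0,0,0,0,0,0,0,0,0,0,0,0,0,0,0,0,0,0,0,0,0,0,0]

```text
clock: 9.73
position: [0.5575, 0.0376, 0.1576]
ee_rot: [0.001, 0.998, -0.067, 0.005]
contact_force: [-0.1, -0.4, 1.6]
width: 0.0002
```

Request:
apply_moves:
  moves: [0,0,0,0.0005,0,0,0,0,0,0,0.0005,0,0,0,0,0,0,0.0005,0,0,0,0,0,0,0.0005,0,0,0,0,0,0,0.0005,0,0,0,0,0,0,0,0,0,0,0,0,0,0,0,0,0,0,0,0,0,0,0,0]

```text
clock: 10.4
position: [0.5573, 0.0377, 0.155]
ee_rot: [0.001, 0.998, -0.067, 0.005]
contact_force: [-0.2, -0.1, 2.7]
width: -0.0002
```

Request:
apply_moves:
  moves: [0,0,0,0.0004,0,0,0,0,0,0,0.0004,0,0,0,0,0,0,0.0004,0,0,0,0,0,0,0,0,0,0,0,0,0,0,0,0,0,0,0,0,0,0,0,0,0,0,0,0,0,0,0,0,0,0,0,0,0,0]

```text
clock: 11.07
position: [0.5573, 0.0376, 0.1539]
ee_rot: [0.001, 0.998, -0.067, 0.005]
contact_force: [-0.0, 0.4, 3.1]
width: -0.0005
```

```bash
python3 -c "
from g import *; go((.558,.0375,.17),-.134)
from rig import imaging; import cv2
d=imaging.get_image('wrist'); cv2.imwrite('pics/w4.png',cv2.resize(d['image'][60:260,220:500,::-1],None,fx=2.8,fy=2.8)); np.savez('w4.npz',**d)
"
```

```text
t 11.0667 pos [0.5573 0.0376 0.1539] F [-0.03  0.39  3.11] w -0.0004587232172278559 q6 [-0.055  0.301  1.671 -0.003  1.16   1.651]
shift [ 0.0009  0.0001 -0.0161] rot [ 0.0017 -0.0104 -0.001 ]
```

View pics/w4.png

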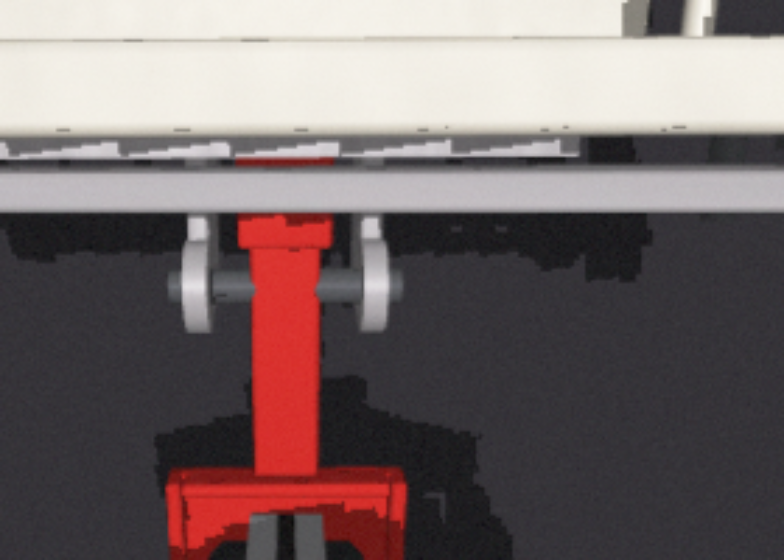

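The pad is now nearly level and the force is rising. I read the bar height from wrist depth, as a second check besides feel.

```bash
cat > bar.py <<'E'
from h import *
import sys
def bar(d):
    C=cloud(d); im=d['image'].astype(int); p=(.7332,.0225,-.1337); c,s=np.cos(p[2]),np.sin(p[2])
    Q=C[...,:2]-np.array(p[:2]); L=np.stack([Q@[c,s],Q@[-s,c],C[...,2]],-1)
    grey=(abs(im[...,0]-im[...,2])<25)&(im.min(-1)>120)
    m=grey&(L[...,0]>-.13)&(L[...,0]<-.103)&(L[...,2]>.155)&(L[...,2]<.183)
    P=L[m]
    if len(P)==0: return print("none")
    for a in np.arange(-.11,.1,.03):
        k=(P[:,1]>a)&(P[:,1]<=a+.03)
        if k.sum()>5: print("y%.3f n%d x %.4f..%.4f z %.4f (max %.4f)"%(a,k.sum(),P[k,0].min(),P[k,0].max(),np.median(P[k,2]),np.percentile(P[k,2],95)))
if __name__=="__main__":
    for f in sys.argv[1:]: print(f); bar(dict(np.load(f)))
E
python3 bar.py w1.npz w4.npz
```

```text
w1.npz
y-0.110 n39 x -0.1095..-0.1043 z 0.1678 (max 0.1692)
y-0.080 n326 x -0.1100..-0.1043 z 0.1678 (max 0.1690)
y-0.050 n419 x -0.1300..-0.1044 z 0.1674 (max 0.1686)
y-0.020 n399 x -0.1299..-0.1047 z 0.1672 (max 0.1685)
y0.010 n318 x -0.1105..-0.1047 z 0.1671 (max 0.1684)
y0.040 n318 x -0.1105..-0.1048 z 0.1668 (max 0.1678)
y0.070 n325 x -0.1104..-0.1035 z 0.1667 (max 0.1717)
w4.npz
y-0.110 n185 x -0.1100..-0.1043 z 0.1736 (max 0.1748)
y-0.080 n1144 x -0.1101..-0.1043 z 0.1727 (max 0.1740)
y-0.050 n1336 x -0.1300..-0.1044 z 0.1712 (max 0.1726)
y-0.020 n1330 x -0.1297..-0.1045 z 0.1700 (max 0.1713)
y0.010 n1061 x -0.1104..-0.1045 z 0.1690 (max 0.1702)
y0.040 n990 x -0.1105..-0.1046 z 0.1678 (max 0.1691)
y0.070 n1015 x -0.1106..-0.1031 z 0.1669 (max 0.1719)
```

Bar tip is already lifted about 6 mm, pivoting near the hinge side, and it needs 8–10 mm. Continuing in small steps, using both force and camera.

Request:
apply_moves:
  moves: [0,0,0,0.0004,0,0,0,0,0,0,0.0004,0,0,0,0,0,0,0.0004,0,0,0,0,0,0,0.0003,0,0,0,0,0,0,0,0,0,0,0,0,0,0,0,0,0,0,0,0,0,0,0,0,0,0,0,0,0,0,0]

```text
clock: 11.78
position: [0.5573, 0.0377, 0.1523]
ee_rot: [0.001, 0.998, -0.067, 0.005]
contact_force: [-0.8, -0.4, 2.3]
width: -0.0002
```

```bash
cat > look.py <<'E'
import sys; from g import *; from bar import bar; import cv2
from rig import imaging
go((.558,.0375,.17),-.134)
d=imaging.get_image('wrist'); n=sys.argv[1]; cv2.imwrite(f'pics/{n}.png',cv2.resize(d['image'][60:260,220:500,::-1],None,fx=2.8,fy=2.8)); np.savez(n+'.npz',**d); bar(d)
E
python3 look.py w5
```

```text
t 11.7833 pos [0.5573 0.0377 0.1523] F [-0.75 -0.41  2.26] w -0.00019158446656483816 q6 [-0.055  0.302  1.673 -0.003  1.156  1.651]
shift [ 0.0009  0.0001 -0.0177] rot [ 0.0017 -0.0105 -0.0009]
y-0.110 n190 x -0.1096..-0.1042 z 0.1746 (max 0.1761)
y-0.080 n1166 x -0.1098..-0.1042 z 0.1738 (max 0.1750)
y-0.050 n1334 x -0.1297..-0.1042 z 0.1721 (max 0.1735)
y-0.020 n1277 x -0.1297..-0.1044 z 0.1707 (max 0.1721)
y0.010 n1014 x -0.1101..-0.1046 z 0.1695 (max 0.1707)
y0.040 n993 x -0.1103..-0.1048 z 0.1681 (max 0.1693)
y0.070 n1022 x -0.1104..-0.1030 z 0.1669 (max 0.1718)
```

Request:
apply_moves:
  moves: [0,0,0,0.0003,0,0,0,0,0,0,0.0003,0,0,0,0,0,0,0.0002,0,0,0,0,0,0,0,0,0,0,0,0,0,0,0,0,0,0,0,0,0,0,0,0,0,0,0,0,0,0,0,0,0,0,0,0,0,0]

```text
clock: 12.5
position: [0.5573, 0.0377, 0.1514]
ee_rot: [0.001, 0.998, -0.067, 0.005]
contact_force: [-0.1, 0.4, 1.4]
width: -0.0002
```

```bash
python3 look.py w6
```

```text
t 12.5 pos [0.5573 0.0377 0.1514] F [-0.06  0.43  1.44] w -0.00016966786440040892 q6 [-0.055  0.303  1.675 -0.003  1.154  1.651]
shift [ 0.0009  0.0001 -0.0185] rot [ 0.0017 -0.0105 -0.001 ]
y-0.110 n212 x -0.1099..-0.1044 z 0.1753 (max 0.1770)
y-0.080 n1178 x -0.1100..-0.1044 z 0.1744 (max 0.1757)
y-0.050 n1396 x -0.1299..-0.1045 z 0.1726 (max 0.1740)
y-0.020 n1363 x -0.1300..-0.1045 z 0.1710 (max 0.1724)
y0.010 n1097 x -0.1105..-0.1047 z 0.1696 (max 0.1709)
y0.040 n1036 x -0.1106..-0.1047 z 0.1681 (max 0.1694)
y0.070 n1023 x -0.1105..-0.1030 z 0.1669 (max 0.1718)
```

View pics/w6.png

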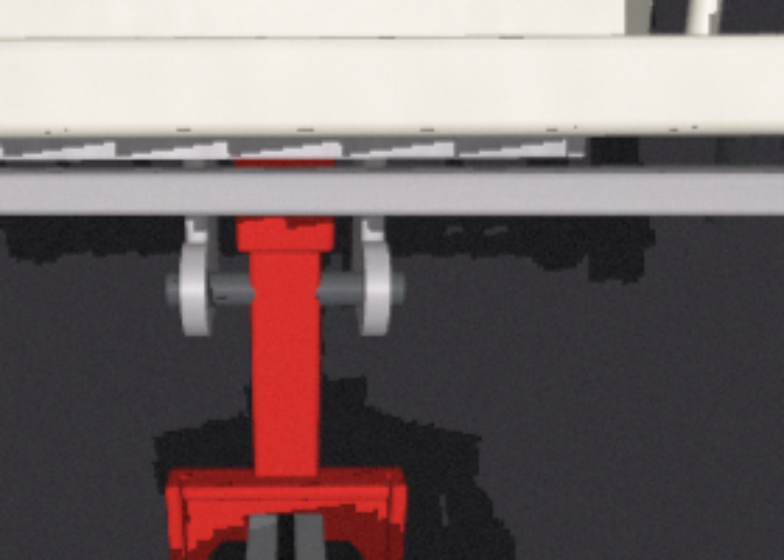

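Request:
apply_moves:
  moves: [0,0,0,0.0003,0,0,0,0,0,0,0.0003,0,0,0,0,0,0,0,0,0,0,0,0,0,0,0,0,0,0,0,0,0,0,0,0,0,0,0,0,0,0,0,0,0,0,0,0,0,0,0,0,0,0,0,0,0]

```text
clock: 13.22
position: [0.5574, 0.0377, 0.1508]
ee_rot: [0.001, 0.998, -0.067, 0.005]
contact_force: [-0.7, -0.8, 2.9]
width: 0.0001
```

Request:
apply_moves:
  moves: [0,0,0,0.0003,0,0,0,0,0,0,0.0003,0,0,0,0,0,0,0,0,0,0,0,0,0,0,0,0,0,0,0,0,0,0,0,0,0,0,0,0,0,0,0,0,0,0,0,0,0,0,0,0,0,0,0,0,0]

```text
clock: 13.88
position: [0.5574, 0.0377, 0.1503]
ee_rot: [0.001, 0.998, -0.067, 0.005]
contact_force: [-1.5, -0.2, 3.6]
width: 0.0001
```

```bash
python3 look.py w7
```

```text
t 13.8833 pos [0.5574 0.0377 0.1503] F [-1.51 -0.22  3.58] w 5.608192453186002e-05 q6 [-0.055  0.304  1.676 -0.003  1.151  1.651]
shift [ 0.0009  0.0001 -0.0197] rot [ 0.0016 -0.0107 -0.001 ]
y-0.110 n229 x -0.1101..-0.1043 z 0.1762 (max 0.1778)
y-0.080 n1219 x -0.1100..-0.1042 z 0.1750 (max 0.1764)
y-0.050 n1405 x -0.1299..-0.1043 z 0.1732 (max 0.1746)
y-0.020 n1380 x -0.1300..-0.1045 z 0.1714 (max 0.1730)
y0.010 n1113 x -0.1103..-0.1045 z 0.1699 (max 0.1713)
y0.040 n1070 x -0.1104..-0.1046 z 0.1683 (max 0.1696)
y0.070 n1059 x -0.1105..-0.1030 z 0.1669 (max 0.1718)
```

Request:
apply_moves:
  moves: [0,0,0,0.0002,0,0,0,0,0,0,0.0002,0,0,0,0,0,0,0,0,0,0,0,0,0,0,0,0,0,0,0,0,0,0,0,0,0,0,0,0,0,0,0,0,0,0,0,0,0,0,0,0,0,0,0,0,0]

```text
clock: 14.6
position: [0.5574, 0.0377, 0.1501]
ee_rot: [0.001, 0.998, -0.067, 0.005]
contact_force: [-0.8, 0.0, 3.2]
width: -0.0003
```

Request:
apply_moves:
  moves: [0,0,0,0.0002,0,0,0,0,0,0,0.0002,0,0,0,0,0,0,0,0,0,0,0,0,0,0,0,0,0,0,0,0,0,0,0,0,0,0,0,0,0,0,0,0,0,0,0,0,0,0,0,0,0,0,0,0,0]

```text
clock: 15.27
position: [0.5574, 0.0377, 0.1499]
ee_rot: [0.001, 0.998, -0.067, 0.005]
contact_force: [-0.6, -0.7, 3.3]
width: 0.0
```

```bash
python3 look.py w8
```

```text
t 15.2667 pos [0.5574 0.0377 0.1499] F [-0.65 -0.72  3.29] w 1.2144196083687443e-05 q6 [-0.055  0.304  1.677 -0.003  1.15   1.651]
shift [ 0.0008  0.0001 -0.0201] rot [ 0.0016 -0.0111 -0.0009]
y-0.110 n236 x -0.1099..-0.1043 z 0.1762 (max 0.1777)
y-0.080 n1291 x -0.1101..-0.1042 z 0.1751 (max 0.1764)
y-0.050 n1445 x -0.1299..-0.1043 z 0.1732 (max 0.1747)
y-0.020 n1386 x -0.1300..-0.1044 z 0.1715 (max 0.1729)
y0.010 n1100 x -0.1102..-0.1045 z 0.1699 (max 0.1713)
y0.040 n1045 x -0.1103..-0.1045 z 0.1683 (max 0.1696)
y0.070 n1047 x -0.1105..-0.1030 z 0.1669 (max 0.1719)
```

Request:
apply_moves:
  moves: [0,0,0,0.0003,0,0,0,0,0,0,0.0003,0,0,0,0,0,0,0.0002,0,0,0,0,0,0,0,0,0,0,0,0,0,0,0,0,0,0,0,0,0,0,0,0,0,0,0,0,0,0,0,0,0,0,0,0,0,0]

```text
clock: 15.98
position: [0.5574, 0.0377, 0.1496]
ee_rot: [0.001, 0.998, -0.067, 0.006]
contact_force: [-1.8, -0.9, 4.7]
width: -0.0001
```

```bash
python3 look.py w9
```

```text
t 15.9833 pos [0.5574 0.0377 0.1496] F [-1.79 -0.89  4.68] w -0.00011859357486850555 q6 [-0.055  0.304  1.678 -0.003  1.149  1.651]
shift [ 0.0008  0.0001 -0.0204] rot [ 0.0017 -0.0115 -0.0009]
y-0.110 n236 x -0.1098..-0.1042 z 0.1762 (max 0.1778)
y-0.080 n1281 x -0.1101..-0.1042 z 0.1751 (max 0.1764)
y-0.050 n1498 x -0.1300..-0.1043 z 0.1732 (max 0.1747)
y-0.020 n1410 x -0.1299..-0.1044 z 0.1715 (max 0.1730)
y0.010 n1066 x -0.1101..-0.1045 z 0.1700 (max 0.1713)
y0.040 n1019 x -0.1103..-0.1048 z 0.1683 (max 0.1696)
y0.070 n1044 x -0.1104..-0.1032 z 0.1670 (max 0.1719)
```

The bar stopped rising while force went 3.3 → 4.7 N, so the guard is reached at finger height about 0.150, with tip lift about 10 mm as specified. I back off about 1 mm to mid-window and slide forward to the front rim.

Request:
apply_moves:
  moves: [0,0,0,-0.0005,0,0,0,0,0,0,-0.0005,0,0,0,0,-0.001,0,0,0,0,0,0,-0.001,0,0,0,0,0,0,-0.001,0,0,0,0,0,0,-0.001,0,0,0,0,0,0,0,0,0,0,0,0,0,0,0,0,0,0,0]

```text
clock: 16.7
position: [0.5563, 0.0385, 0.1506]
ee_rot: [0.001, 0.998, -0.068, 0.009]
contact_force: [0.5, 1.2, 2.2]
width: 0.0002
```

```bash
python3 look.py w10
```

```text
t 16.7 pos [0.5563 0.0385 0.1506] F [0.54 1.16 2.18] w 0.00023589267703056065 q6 [-0.055  0.298  1.684 -0.002  1.142  1.652]
shift [ 0.0021  0.0008 -0.0194] rot [ 0.0002 -0.018  -0.0011]
y-0.110 n220 x -0.1117..-0.1061 z 0.1761 (max 0.1779)
y-0.080 n1222 x -0.1116..-0.1057 z 0.1749 (max 0.1762)
y-0.050 n1467 x -0.1299..-0.1032 z 0.1730 (max 0.1745)
y-0.020 n1435 x -0.1300..-0.1032 z 0.1714 (max 0.1729)
y0.010 n1122 x -0.1112..-0.1031 z 0.1700 (max 0.1715)
y0.040 n1056 x -0.1109..-0.1052 z 0.1683 (max 0.1696)
y0.070 n1098 x -0.1107..-0.1031 z 0.1670 (max 0.1719)
```

Request:
apply_moves:
  moves: [0,0,0,-0.0005,0,0,0,0,-0.001,-0.0005,0,0,0,0,0,-0.001,-0.0005,0,0,0,0,0,-0.001,-0.0005,0,0,0,0,0,-0.001,-0.0005,0,0,0,0,0,-0.001,-0.0005,0,0,0,0,0,0,0,0,0,0,0,0,0,0,0,0,0,0]

```text
clock: 17.42
position: [0.5518, 0.0422, 0.1511]
ee_rot: [0.0, 0.998, -0.068, 0.01]
contact_force: [1.5, 1.1, 2.5]
width: 0.0
```

```bash
python3 look.py w11
```

```text
t 17.4167 pos [0.5518 0.0422 0.1511] F [1.51 1.12 2.49] w 3.682157168873926e-05 q6 [-4.900e-02  2.910e-01  1.693e+00 -1.000e-03  1.138e+00  1.658e+00]
shift [ 0.0071  0.0038 -0.0188] rot [-0.0005 -0.0194 -0.0013]
y-0.110 n338 x -0.1207..-0.1032 z 0.1763 (max 0.1828)
y-0.080 n1553 x -0.1192..-0.1031 z 0.1749 (max 0.1829)
y-0.050 n1856 x -0.1300..-0.1031 z 0.1729 (max 0.1827)
y-0.020 n1791 x -0.1300..-0.1031 z 0.1715 (max 0.1826)
y0.010 n1500 x -0.1300..-0.1030 z 0.1701 (max 0.1820)
y0.040 n1046 x -0.1135..-0.1067 z 0.1682 (max 0.1695)
y0.070 n1232 x -0.1123..-0.1033 z 0.1672 (max 0.1721)
```

View pics/w11.png

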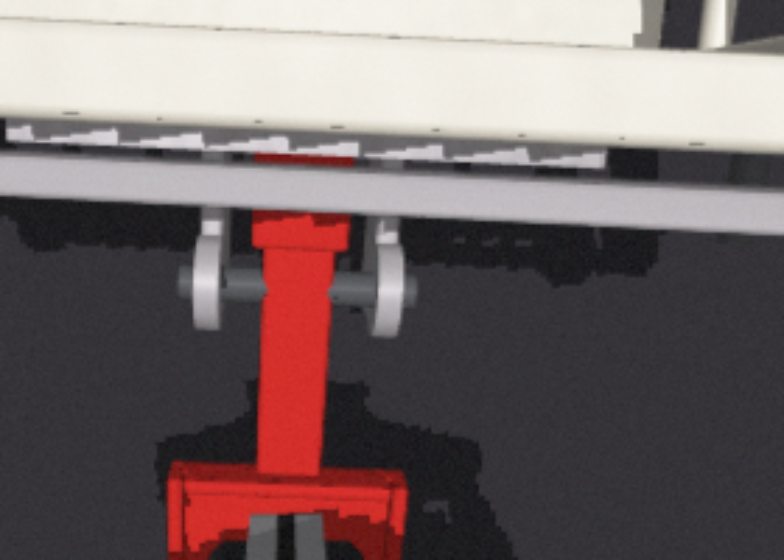

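The gate is coming out (bar tilted across the crop, about 0.05 rad) with a light 2.5 N press. I keep pressing and draw along the arc.

Request:
apply_moves:
  moves: [0,-0.0013,-0.001,0,0,0,0.012,0,-0.0013,-0.001,0,0,0,0.012,0,-0.0013,-0.001,0,0,0,0.012,0,-0.0013,-0.001,0,0,0,0.012,0,-0.0013,-0.001,0,0,0,0.012,0,-0.001,-0.0008,0,0,0,0.012,0,-0.0005,-0.0003,0,0,0,0,0,0,0,0,0,0,0]

```text
clock: 18.13
position: [0.5446, 0.0504, 0.1511]
ee_rot: [-0.0, 0.994, -0.107, 0.01]
contact_force: [1.6, 0.0, 2.3]
width: 0.0001
```

```bash
cat > gate.py <<'E'
from h import *
def gate(d,p=(.7332,.0225,-.1337)):
    """gate angle from knob & pad colour blobs, any camera"""
    C=cloud(d); im=d['image'].astype(int); c,s=np.cos(p[2]),np.sin(p[2])
    Q=C[...,:2]-np.array(p[:2]); L=np.stack([Q@[c,s]+.093,Q@[-s,c]-.105,C[...,2]],-1)
    r=np.hypot(L[...,0],L[...,1])
    m=(im[...,2]>im[...,0]+60)&(L[...,2]>.205)&(L[...,2]<.25)&(r>.17)&(r<.23)
    P=L[m]
    if len(P): k=(P.min(0)+P.max(0))/2; print("knob n",len(P),k.round(4),"angle %.3f r %.3f"%(np.arctan2(-k[0],-k[1]),np.hypot(*k[:2])))
    # top edge of the gate, white, z~.185
    m=(im.min(-1)>150)&(L[...,2]>.178)&(L[...,2]<.19)&(r>.03)&(r<.19)&(L[...,0]<.008)
    P=L[m]
    if len(P)>20:
        a=np.arctan2(-P[:,0],-P[:,1]); print("edge n",len(P),"median angle %.3f"%np.median(a))
E
python3 look.py w12; python3 -c "
from gate import *; from rig import imaging; import cv2
gate(dict(np.load('w12.npz')));gate(dict(np.load('w4.npz')))
d=imaging.get_image('scene'); gate(d); cv2.imwrite('pics/s12.png',cv2.resize(d['image'][130:290,260:460,::-1],None,fx=3.6,fy=3.6))"
```

```text
t 18.1333 pos [0.5446 0.0504 0.1511] F [1.57 0.02 2.25] w 9.99910374718011e-05 q6 [-0.034  0.282  1.707 -0.002  1.133  1.753]
shift [ 0.0162  0.0097 -0.0186] rot [-0.0014 -0.0201 -0.0812]
y-0.110 n163 x -0.1300..-0.1113 z 0.1825 (max 0.1829)
y-0.080 n1777 x -0.1300..-0.1076 z 0.1818 (max 0.1829)
y-0.050 n2459 x -0.1298..-0.1038 z 0.1737 (max 0.1829)
y-0.020 n2255 x -0.1262..-0.1030 z 0.1721 (max 0.1829)
y0.010 n1892 x -0.1299..-0.1030 z 0.1707 (max 0.1829)
y0.040 n1338 x -0.1189..-0.1030 z 0.1686 (max 0.1828)
y0.070 n1421 x -0.1150..-0.1030 z 0.1674 (max 0.1724)
knob n 2727 [-0.025  -0.1876  0.212 ] angle 0.132 r 0.189
edge n 15760 median angle 0.131
knob n 3778 [ 1.000e-04 -1.897e-01  2.147e-01] angle -0.000 r 0.190
edge n 15063 median angle 0.001
knob n 144 [-0.0213 -0.1981  0.2241] angle 0.107 r 0.199
edge n 352 median angle 0.089
```

View pics/s12.png

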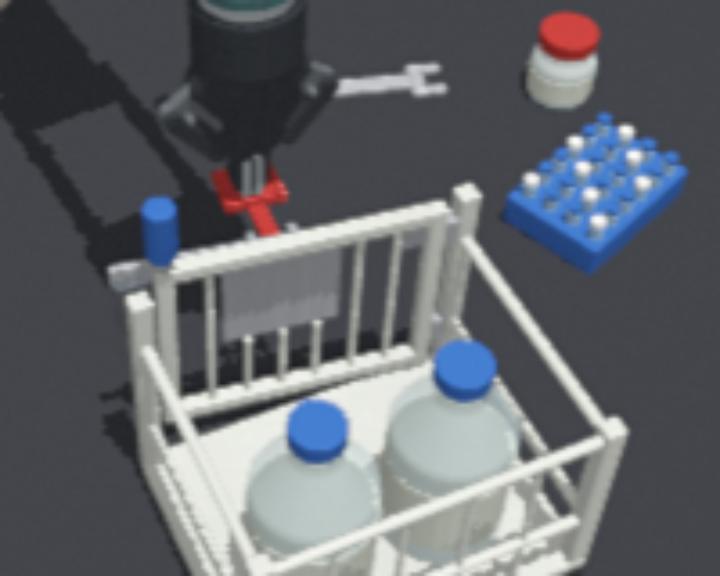

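Gate at about 0.13 rad by two wrist measures (scene view about 0.10), well past the catch, and the bottles are untouched. I ease off the lever, rise, and turn the tool to cage the knob.

Request:
apply_moves:
  moves: [0,0,0,-0.003,0,0,0,0,0,0,-0.004,0,0,0,0,0,0,-0.005,0,0,0,0,0,0,-0.007,0,0,0,0,0,0,-0.012,0,0,0,0,0,0,-0.025,0,0,0,0,0,0,-0.035,0,0,0,0,0,0,-0.035,0,0,0]

```text
clock: 18.9
position: [0.5341, 0.0497, 0.2736]
ee_rot: [0.002, 0.994, -0.108, -0.004]
contact_force: [0.2, -0.8, 1.2]
width: -0.0001
```

Request:
apply_moves:
  moves: [0.034,0,0,0,0,0,-0.12,0.034,0,0,0,0,0,-0.12,0.034,0,0,0,0,0,-0.12,0.034,0,0,0,0,0,-0.12,0.034,0,0,0,0,0,-0.12,0.034,0,0,0,0,0,-0.12,0.034,0,0,0,0,0,-0.12,0.034,0,0,0,0,0,-0.12]

```text
clock: 19.57
position: [0.5323, 0.048, 0.2864]
ee_rot: [0.003, 0.924, 0.381, -0.002]
contact_force: [-0.0, -0.1, -0.2]
width: 0.0341
```

```bash
python3 -c "
from g import *; go((.603,-.053,.28),1.305)
from gate import *; from rig import imaging
d=imaging.get_image('top'); gate(d)
d=imaging.get_image('scene'); gate(d)"
```

```text
t 19.5667 pos [0.5323 0.048  0.2864] F [-0.02 -0.06 -0.15] w 0.03408580318919337 q6 [-0.036  0.189  1.488 -0.007  1.466  0.754]
shift [-0.021   0.1215  0.007 ] rot [ 0.0025  0.0063 -0.5228]
knob n 61 [-0.028  -0.1948  0.2274] angle 0.143 r 0.197
knob n 143 [-0.024  -0.1982  0.2246] angle 0.120 r 0.200
edge n 354 median angle 0.098
```

Request:
apply_moves:
  moves: [0.034,-0.005,0.03,0,0,0,0,0.034,-0.005,0.03,0,0,0,0,0.034,-0.005,0.03,0,0,0,0,0.034,-0.005,0.03,0,0,0,0,0.034,0,0,0,0,0,-0.124,0.034,0,0,0,0,0,-0.124,0.034,0,0,0,0,0,-0.124,0.034,0,0,0,0,0,-0.124]

```text
clock: 20.33
position: [0.6008, -0.0571, 0.2863]
ee_rot: [-0.0, 0.807, 0.59, -0.006]
contact_force: [-0.4, 0.5, 0.5]
width: 0.0338
```

```bash
python3 -c "
from g import *; go((.602,-.053,.255),1.3)
from gate import *; from rig import imaging;import cv2
d=imaging.get_image('wrist'); gate(d);cv2.imwrite('pics/w13.png',d['image'][:,:,::-1])"
```

```text
t 20.3333 pos [ 0.6008 -0.0571  0.2863] F [-0.36  0.47  0.49] w 0.03384291008720013 q6 [-0.205  0.301  1.335 -0.008  1.514  0.104]
shift [0.0045 0.0001 0.0313] rot [-0.0076  0.0085 -0.0375]
knob n 1065 [-0.0273 -0.1941  0.2236] angle 0.140 r 0.196
edge n 2708 median angle 0.147
```

View pics/w13.png

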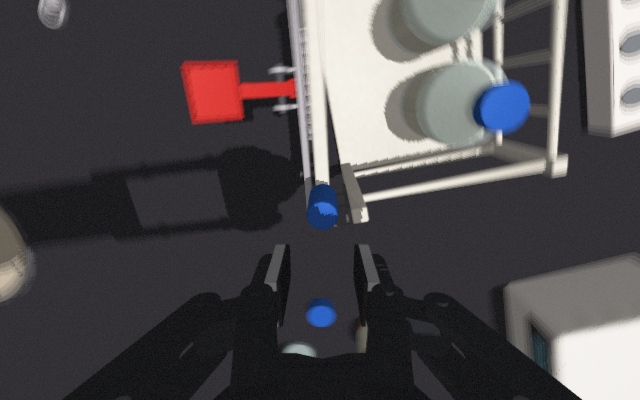

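Knob centred between the jaws (column 322; gap 288–355). I descend around it.

Request:
apply_moves:
  moves: [0.034,0.0045,0,0,-0.007,0.008,0,0.034,0,0,0.016,0,0,0,0.034,0,0,0.016,0,0,0,0.034,0,0,0.016,0,0,0,0.034,0,0,0.012,0,0,0,0.034,0,0,0.01,0,0,0,0.034,0,0,0.005,0,0,0,0.034,0,0,0,0,0,0]

```text
clock: 21.05
position: [0.6012, -0.0502, 0.21]
ee_rot: [-0.0, 0.817, 0.577, 0.001]
contact_force: [-1.6, -0.2, -0.8]
width: 0.0339
```

```bash
python3 -c "
from g import *; go((.6012,-.0526,.208),1.3)
from gate import *; from rig import imaging;import cv2
d=imaging.get_image('wrist'); gate(d);cv2.imwrite('pics/w14.png',d['image'][:,:,::-1])
d=imaging.get_image('scene'); gate(d); cv2.imwrite('pics/s14.png',cv2.resize(d['image'][130:290,260:460,::-1],None,fx=3.6,fy=3.6))"
```

```text
t 21.05 pos [ 0.6012 -0.0502  0.21  ] F [-1.59 -0.23 -0.75] w 0.03388101914565546 q6 [-0.2    0.329  1.48   0.002  1.331  0.14 ]
shift [-0.0023  0.0008  0.002 ] rot [ 0.0015 -0.0023 -0.0693]
knob n 2862 [-0.0273 -0.1939  0.2238] angle 0.140 r 0.196
edge n 4693 median angle 0.143
edge n 342 median angle 0.100
```

View pics/w14.png

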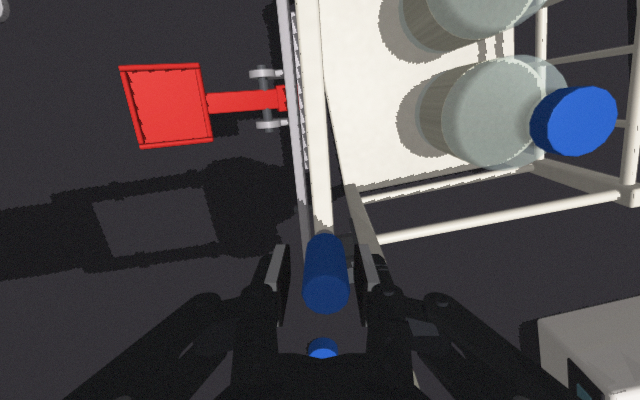

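View pics/s14.png

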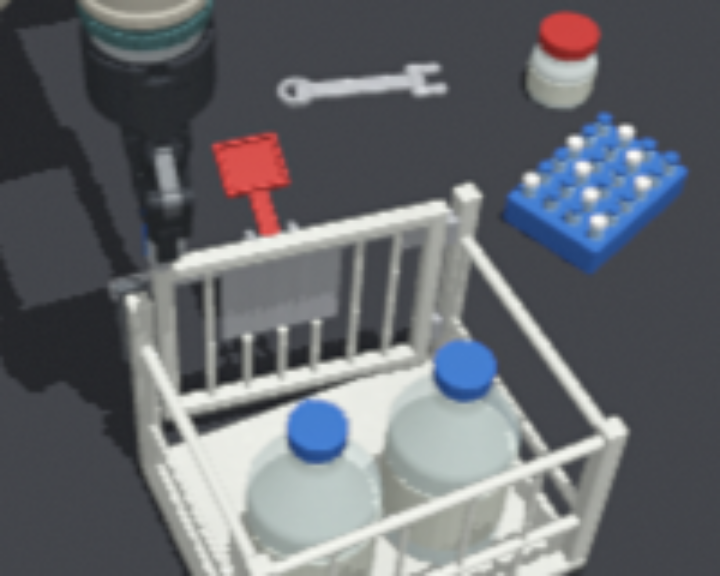

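Request:
apply_moves:
  moves: [0.034,0,-0.005,0,0,0,0.01,0.034,0,-0.005,0,0,0,0.02,0.034,0,-0.006,0,0,0,0.02,0.034,0,-0.006,0,0,0,0.03,0.034,0,-0.006,0,0,0,0.03,0.034,0,-0.006,0,0,0,0.03,0.034,0,-0.006,0,0,0,0.03,0.034,0,-0.006,0,0,0,0.03]

```text
clock: 21.82
position: [0.5591, -0.0311, 0.216]
ee_rot: [0.004, 0.875, 0.484, 0.006]
contact_force: [0.2, 0.5, 0.8]
width: 0.0343
```

```bash
cat > arc.py <<'E'
from gate import *; from g import *; from rig import imaging
import sys,cv2
p=(.7332,.0225,-.1337); c,s=np.cos(p[2]),np.sin(p[2])
st=manip.get_state(); Q=st["position"][:2]-p[:2]; a=Q@[c,s]+.093; b=Q@[-s,c]-.105
phi=np.arctan2(-a,-b); r=np.hypot(a,b); print("TCP phi %.3f r %.4f"%(phi,r))
# tool pose wanted at same phi on r=.199
X=np.array([-.199*np.sin(phi)-.093,-.199*np.cos(phi)+.105]); W=[p[0]+c*X[0]-s*X[1],p[1]+s*X[0]+c*X[1],.209]
go(W,np.pi/2-.1337-phi)
for n in sys.argv[1:]:
    cam,f=n.split(":"); d=imaging.get_image(cam); print(cam); gate(d); cv2.imwrite(f"pics/{f}.png",d["image"][:,:,::-1])
E
python3 arc.py wrist:w15
```

```text
TCP phi 0.380 r 0.1953
t 21.8167 pos [ 0.5591 -0.0311  0.216 ] F [0.2  0.47 0.75] w 0.034321122104942564 q6 [-1.810e-01  2.540e-01  1.574e+00  1.000e-03  1.298e+00  3.790e-01]
shift [-0.0038  0.0001  0.007 ] rot [ 0.0133 -0.0063 -0.0463]
wrist
knob n 2591 [-0.0684 -0.1838  0.2236] angle 0.356 r 0.196
edge n 4555 median angle 0.363
```

Request:
apply_moves:
  moves: [0.034,-0.0005,-0.006,0.001,0,0,0.024,0.034,-0.0005,-0.006,0.001,0,0,0.026,0.034,-0.0005,-0.006,0.001,0,0,0.026,0.034,-0.0005,-0.006,0.001,0,0,0.026,0.034,0,-0.006,0.001,0,0,0.026,0.034,0,-0.006,0.001,0,0,0.03,0.034,0,-0.006,0.001,0,0,0.03,0.034,0,-0.006,0.0005,0,0,0.03]

```text
clock: 22.53
position: [0.5179, -0.0022, 0.2132]
ee_rot: [0.006, 0.925, 0.379, 0.011]
contact_force: [1.1, -0.0, 0.2]
width: 0.0338
```

```bash
python3 arc.py wrist:w16
```

```text
TCP phi 0.637 r 0.1967
t 22.5333 pos [ 0.5179 -0.0022  0.2132] F [ 1.07 -0.04  0.23] w 0.033803305150592246 q6 [-0.139  0.187  1.672  0.     1.256  0.654]
shift [-0.0023 -0.      0.0042] rot [ 0.0206 -0.0158 -0.0217]
wrist
knob n 2693 [-0.1134 -0.1603  0.2237] angle 0.616 r 0.196
edge n 4595 median angle 0.623
```

Request:
apply_moves:
  moves: [0.034,-0.0004,-0.006,0.001,0.004,-0.004,0.028,0.034,-0.0004,-0.006,0.001,0.004,-0.004,0.028,0.034,-0.0004,-0.006,0.001,0.004,-0.004,0.028,0.034,-0.0004,-0.006,0.001,0.004,0,0.028,0.034,-0.0003,-0.006,0.001,0,0,0.028,0.034,-0.0003,-0.006,0.001,0,0,0.03,0.034,0,-0.006,0.001,0,0,0.03,0.034,0,-0.006,0.0005,0,0,0.03]

```text
clock: 23.25
position: [0.4863, 0.0342, 0.2095]
ee_rot: [0.003, 0.964, 0.266, 0.007]
contact_force: [1.0, -0.3, 0.3]
width: 0.0342
```

```bash
python3 arc.py wrist:w17
```

```text
TCP phi 0.881 r 0.1986
t 23.25 pos [0.4863 0.0342 0.2095] F [ 1.01 -0.28  0.32] w 0.03421452708320167 q6 [-0.072  0.15   1.73  -0.     1.246  0.959]
shift [-0.0004  0.      0.0005] rot [ 0.0094 -0.0125 -0.0162]
wrist
knob n 2885 [-0.1492 -0.1289  0.2237] angle 0.858 r 0.197
edge n 4708 median angle 0.866
```

Request:
apply_moves:
  moves: [0.034,-0.0002,-0.006,0.0005,0.003,-0.004,0.028,0.034,-0.0002,-0.006,0.0005,0.003,-0.004,0.028,0.034,-0.0002,-0.006,0.0005,0.003,-0.004,0.028,0.034,-0.0002,-0.006,0.0005,0,0,0.028,0.034,-0.0002,-0.006,0.0005,0,0,0.028,0.034,-0.0002,-0.006,0.0005,0,0,0.028,0.034,0,-0.006,0.0005,0,0,0.03,0.034,0,-0.006,0.0005,0,0,0.03]

```text
clock: 23.97
position: [0.4658, 0.0766, 0.2087]
ee_rot: [0.002, 0.988, 0.153, 0.004]
contact_force: [0.5, -1.1, -0.1]
width: 0.0342
```

```bash
python3 arc.py wrist:w18
```

```text
TCP phi 1.119 r 0.1992
t 23.9667 pos [0.4658 0.0766 0.2087] F [ 0.45 -1.14 -0.1 ] w 0.03423445763430804 q6 [ 0.017  0.131  1.754 -0.002  1.248  1.28 ]
shift [ 0.0002 -0.     -0.0003] rot [ 0.0044 -0.007  -0.0104]
wrist
knob n 2937 [-0.1756 -0.0905  0.2237] angle 1.095 r 0.198
edge n 4762 median angle 1.103
```

Request:
apply_moves:
  moves: [0.034,0,-0.006,0.0003,0.002,-0.003,0.028,0.034,0,-0.006,0.0003,0.002,-0.003,0.028,0.034,0,-0.006,0.0003,0,0,0.029,0.034,0,-0.006,0.0003,0,0,0.029,0.034,0,-0.006,0.0003,0,0,0.029,0.034,0,-0.006,0.0003,0,0,0.029,0.034,0,-0.006,0.0003,0,0,0.029,0.034,0,-0.005,0.0003,0,0,0.025]

```text
clock: 24.68
position: [0.4567, 0.1213, 0.2084]
ee_rot: [0.002, 0.999, 0.041, 0.002]
contact_force: [-0.4, -1.3, 0.9]
width: 0.0344
```

```bash
python3 arc.py wrist:w19
```

```text
TCP phi 1.349 r 0.1991
t 24.6833 pos [0.4567 0.1213 0.2084] F [-0.35 -1.29  0.85] w 0.03439072711064429 q6 [ 0.115  0.135  1.751 -0.004  1.252  1.604]
shift [ 0.0001  0.     -0.0006] rot [ 0.0033 -0.0042 -0.0056]
wrist
knob n 3011 [-0.1924 -0.0483  0.2238] angle 1.325 r 0.198
edge n 4940 median angle 1.333
```

Request:
apply_moves:
  moves: [0.034,0,-0.006,0,0,0,0.03,0.034,0,-0.006,0,0,0,0.03,0.034,0,-0.006,0,0,0,0.03,0.034,0,-0.006,0,0,0,0.03,0.034,0,-0.005,0,0,0,0.03,0.034,0,-0.004,0,0,0,0.02,0.034,0,-0.003,0,0,0,0.015,0.034,0,-0.002,0,0,0,0.01]

```text
clock: 25.4
position: [0.4577, 0.1578, 0.2093]
ee_rot: [0.003, 0.999, -0.054, 0.003]
contact_force: [-0.5, -0.2, 0.8]
width: 0.0344
```

```bash
python3 arc.py wrist:w20 top:t20
```

```text
TCP phi 1.532 r 0.1983
t 25.4 pos [0.4577 0.1578 0.2093] F [-0.46 -0.19  0.85] w 0.03435791322725809 q6 [ 0.193  0.151  1.728 -0.007  1.257  1.875]
shift [-0.0007  0.      0.0003] rot [ 0.0051 -0.0063 -0.0136]
wrist
knob n 2976 [-0.1988 -0.0126  0.2237] angle 1.507 r 0.199
edge n 4935 median angle 1.516
top
edge n 142 median angle 1.517
```

Request:
apply_moves:
  moves: [0.034,0,-0.003,0,0,0,0.01,0.034,0,-0.003,0,0,0,0.015,0.034,0,-0.003,0,0,0,0.015,0.034,0,-0.0015,0,0,0,0,0.034,0,0,0,0,0,0,0.034,0,0,0,0,0,0,0.034,0,0,0,0,0,0,0.034,0,0,0,0,0,0]

```text
clock: 26.17
position: [0.4593, 0.1686, 0.2093]
ee_rot: [0.003, 0.997, -0.075, 0.003]
contact_force: [0.3, -0.4, 0.7]
width: 0.0343
```

```bash
python3 arc.py wrist:w21 top:t21
```

```text
TCP phi 1.587 r 0.1980
t 26.1667 pos [0.4593 0.1686 0.2093] F [ 0.3  -0.36  0.69] w 0.03431883312253928 q6 [ 0.215  0.159  1.718 -0.008  1.26   1.939]
shift [-0.001  -0.      0.0003] rot [ 0.0052 -0.0068 -0.0005]
wrist
knob n 2973 [-0.199  -0.0017  0.2235] angle 1.562 r 0.199
edge n 4927 median angle 1.572
top
edge n 158 median angle 1.571
```

Gate reads 1.56–1.57. I centre the jaws off the knob, then lift straight away.

Request:
apply_moves:
  moves: [0.034,0,0.002,0,0,0,0,0.034,0,0.002,0,0,0,0,0.042,0,0,0,0,0,0,0.042,0,0,-0.01,0,0,0,0.042,0,0,-0.02,0,0,0,0.042,0,0,-0.025,0,0,0,0.042,0,0,-0.03,0,0,0,0.042,0,0,-0.03,0,0,0]

```text
clock: 26.93
position: [0.4538, 0.1637, 0.324]
ee_rot: [0.005, 0.997, -0.076, -0.004]
contact_force: [0.3, 0.5, 0.4]
width: 0.0422
```

Request:
apply_moves:
  moves: [0.042,-0.01,0,-0.02,0,0,0,0.042,-0.02,0,-0.01,0,0,0,0.042,-0.03,0,0,0,0,0,0.042,-0.03,0,0,0,0,0,0.042,-0.03,0,0,0,0,0,0.042,-0.01,0,0,0,0,0,0.042,0,0,0,0,0,0,0.042,0,0,0,0,0,0]

```text
clock: 27.6
position: [0.3264, 0.1848, 0.3697]
ee_rot: [0.0, 0.997, -0.077, 0.009]
contact_force: [-0.4, -0.2, 1.6]
width: 0.0421
```

```bash
python3 arc.py wrist:w22 top:t22 scene:s22
```

```text
TCP phi 1.576 r 0.3318
t 27.6 pos [0.3264 0.1848 0.3697] F [-0.35 -0.16  1.64] w 0.04212621869505443 q6 [ 0.336 -0.097  1.595 -0.007  1.628  2.06 ]
shift [ 0.13   -0.0019  0.1629] rot [-0.0011 -0.0172 -0.0157]
wrist
knob n 715 [-0.2005 -0.0015  0.2239] angle 1.563 r 0.201
edge n 266 median angle 1.566
top
knob n 54 [-0.1989 -0.0033  0.232 ] angle 1.554 r 0.199
edge n 243 median angle 1.566
scene
knob n 113 [-0.1948 -0.0045  0.2245] angle 1.547 r 0.195
edge n 232 median angle 1.535
```

View pics/t22.png

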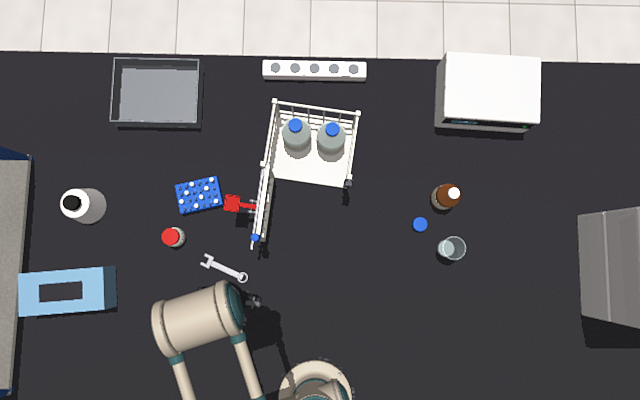

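View pics/s22.png

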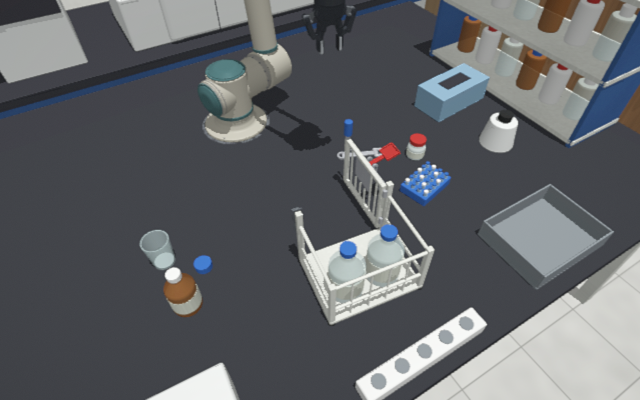

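Both pictures show the gate standing square to the pen's front: knob at (255,238) in the top view and (348,128) in the scene view. The bottles, rack, jar, wrench, cap, beaker and amber bottle are at their first-picture pixels, and the arm is clear.

```bash
python3 -c "
from rig import workorder; print(workorder.sign_off())"
```

```text
the job is handed in; nothing more can be done
None
```

The gate is open and standing square to the pen's front. I handed the job in at about 27.7 s of the 58 s allowed.

- **Latch:** I pressed the pad with the closed fingertip in small steps. At about 10 mm of estimated nose lift the bar stopped rising and the force went up to 4.7 N, the highest reading at the end of any press step. I took that as the guard and backed off about 1 mm.
- **Drawing out:** I kept the lever pressed at about 2.3 N while drawing the gate to about 0.13 rad, well past the catch at 0.065, and only then eased off the lever.
- **Swing:** I held the knob loosely between the open jaws and swung the gate at about 0.35 rad/s, slowing at the end. Then I centred the jaws off the knob and lifted the arm clear.

**Last checks:**
- The wrist and top cameras put the gate at 1.55–1.57 rad.
- The scene camera read a little lower, 1.535–1.547 rad. It also read 0.02–0.04 rad lower than the wrist camera earlier, so I trusted the other two.
- By eye, the bottles and everything else on the bench are at the same pixels as in the first pictures.
- Forces were only read at the end of each move, so a brief peak within a move would not show.

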